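Tidy the peg tray

TASK

Gather the four clothes pegs, whatever their colour, into the grey peg tray, one lying flat in each bay along the bay; one peg is in its bay already. The end of soap was dropped in the peg tray and a peg was left in the white ribbed dish: the soap belongs flat in that dish, and nothing else does. Leave the marker pen, the battery and the nail brush where they lie.

Things in the scene. Friction and masses are not known exactly. Their poses are not given: they have to be found in the camera images.
- peg_tray: grey plastic tray, fixed, 108 mm (its x) x 228 mm (its y), 10 mm high; origin at the centre of its underside, z up. Four bays side by side, centred at x = 0, y = -84, -28, +28, +84 mm, each 100 mm long (x), 52 mm wide (y) inside; floor at z = 5 mm, walls and dividers 4 mm thick, tops at z = 10 mm. At the start one bay holds a peg lying along it, another the soap, two are empty.
- rib_dish: white shallow soap dish, fixed to the counter, 70 mm (its x) by 104 mm (its y), rim 4 mm thick and 10 mm high; inside 62 x 96 mm. Low ribs across the floor carry what lies in it at z = 6 mm. Origin at the centre of its underside, z up. A peg lies in it at the start.
- soap_stub: end of a white soap bar, rounded, 22 mm (its x) x 34 mm (its y) x 16 mm high, about 30 g; origin at the centre of its underside, z up. Starts in a bay of the peg tray, belongs in the white dish.
- peg_0: spring clothes peg, red plastic, a flat-sided bar 72 x 15 x 12 mm (length along its y, width along its x, height along its z), 15 g; origin at the centre of its underside. Starts on the counter (top at z = 12 mm).
- peg_1: spring clothes peg, wooden, a flat-sided bar 72 x 15 x 12 mm (length along its y, width along its x, height along its z), 15 g; origin at the centre of its underside. Starts in a bay of the tray, where it may stay.
- peg_2: spring clothes peg, blue plastic, a flat-sided bar 72 x 15 x 12 mm (length along its y, width along its x, height along its z), 15 g; origin at the centre of its underside. Starts in the white dish.
- peg_3: spring clothes peg, wooden, a flat-sided bar 72 x 15 x 12 mm (length along its y, width along its x, height along its z), 15 g; origin at the centre of its underside. Starts on the counter.
- marker: marker pen, white with a red cap, round, 135 mm long (its y), 17 mm thick; origin at the centre of its underside. Not a peg: leave it.
- battery: round battery, silver and red, 50 mm long (its y), 15 mm thick, lying on the counter; origin at the centre of its underside. Not a peg: leave it.
- nail_brush: oval purple nail brush lying bristles down, 30 mm (its x) x 86 mm (its y) x 22 mm; origin at the centre of its underside. Leave it.

How it is judged:
By the outcome, as a careful person would: the job done as asked, in the order asked, and still so for the second after the job is handed in, with the robot touching nothing.
It also fails if it takes over 91 s, if anything falls off the work surface, if the arm or the gripper's body presses on something with over 40 N, if the wrist force passes 120 N, or if a joint passes its speed limit or range.

ROBOT

A 7-joint arm with a two-finger parallel gripper is mounted at the origin on a cart in front of the work surface, level with it; the furniture and walls round the work are solid. World frame = base frame: x ahead of the robot, y to its left, z up, the work surface at z = 0. Lengths are in m, angles in rad, forces in N, time in s.
With the tool pointing down it reaches from about 0.35 to 0.9 m from the base axis. Payload 8.1 kg.
Tool frame: the origin (TCP) lies midway between the tips of the shut fingers; the grasp point (between the pads) lies 19 mm behind it; z points along the fingers, y is the line along which they close (so a half turn about z gives the same grasp; the last joint's range is limited). The gripper opens to 92 mm and grips with 3 to 60 N. Pads are 19 mm wide; open, the fingers measure 130 mm over their backs; the gripper's body (75 mm by 190 mm) begins 47 mm behind the grasp point.
Start: joints at [1.026, 0.434, 0.025, 1.573, -0.012, 1.134, -0.075], TCP at [0.267, -0.565, 0.227] pointing down, gripper open.
Joint ranges: [-2.62, 2.62], [-0.44, 2.09], [-1.27, 1.32], [0.08, 2.57], [-1.32, 4.46], [0.12, 2], [-2.74, 2.74]. Speed limits (rad/s): [2.22, 2.22, 3.01, 3.01, 3.14, 3.14, 3.14].

INTERFACE

Orientations are given as a rotation vector (axis times angle).
In Python, from cell import arm gives the robot as it stands.
- The arm moves only by the tool carry_out, never from a script. Its arguments are lists of equal length, an entry for each row: "claw": the finger opening in cm, from 0 to 9.18; "delta_pos": the shift along the tool's x, y, z in cm, a list of three; "angular": the turn, a rotation vector about the tool's x, y, z in rad, a list of three. In form: {"claw": [claw, ...], "delta_pos": [[dx, dy, dz], ...], "angular": [[ax, ay, az], ...]}. A call has 1 to 20 rows; each row shifts and turns the commanded pose from where the row before left it, along the tool's axes as they then stand; what a row does not reach is not made up. A row lasts 1/10 s, in which the tool goes at most 50 mm and 8.59 degrees, less where a joint would pass 70% of its speed; a pose out of reach is approached as far as the arm can. A call with a gripper value outside its range is refused whole. The fingers move at their own pace and stop on an object; "force" is the grip in N (left out, the last holds). Time passes only in rows, so rows that do not move let the fingers close. It gives the time, the measured TCP pose, the force, the opening and the grip force at its end, in the units of the state.
- arm.observe(): the state, without advancing time (a new reading comes with each control period).
- arm.get_image(name): name is "scene" or "top"; returns a dict with "frame" (420x560x3 uint8, red, green, blue), "mtx" (3x3 intrinsics, pixels), "dist" ([k1, k2, p1, p2, k3] as OpenCV has them; the pictures are not rectified), "T" (4x4, takes a point from camera to world coordinates). Camera axes: x right, y down, z forward; pixel columns grow to the right and rows downward; lengths in m; the calibration is good to about 2 mm. A picture is of the moment at which its call begins. There is no depth.
- arm.sign_off(): hands the job in; it is judged then, once.
Trained networks look in a picture, given as the dict that the camera call returned (one of the last four; its "shot" number tells which), for a name from the list of things; names that differ only in an ending like _2 or _b are one class to them, and where a whole thing is asked for, a point or a joint stands for the part that bears it (a point fixed in the world has none). Each returns a list of dicts, best first, with "conf" (0 to 1); they miss things now and then, are a little off and sometimes report something else, mostly with a low value. They report only what shows in the picture. A call takes as long as a camera call.
- arm.look_for(label, picture): "centre" ([column, row] as shares, 0 to 1, of the picture: columns of its width, rows of its height, amid what is visible of it).
- arm.trace(label, picture): "region" (420x560 bool, what is visible of it) and "centre" ([column, row] as shares, 0 to 1, of the picture: columns of its width, rows of its height, amid what is visible of it).
- arm.place_of(label, picture): "centre" ([column, row] as shares, 0 to 1, of the picture: columns of its width, rows of its height: a listed point, or the origin of a listed thing).
The state is a dict: "clock": time; "joints": joint angles; "dq": joint speeds; "joint_efforts": joint torques, N m; "position": TCP position; "ee_rot": TCP orientation; "force": force on the tool from outside, world axes, zero at the start; "ft_torque": the same for the moment, N m; "width": opening from 0.0 (shut) to 1.0 (fully open); "gripper_force": force on a finger pad.
Only numpy, scipy, OpenCV 4.12 (cv2) and the standard library are available. Lean on these libraries where they do the work, as an engineer would, in place of code of your own. Each camera call takes 0.05 s, during which the arm holds its last target. There are 200 camera calls.

## Working session

There is one attempt and no reset: what is moved stays moved. The work goes in short steps, Python scripts to look and compute and a tool call to move; the robot and the scene stay as the last step left them, time stands still between calls to the robot, and variables do not carry over. Pictures are saved under pics/ and viewed, at most 14 in all, crops included, and the job is handed in when it is done.

Besides the shell and the picture viewer there is one more tool, called as name(argument=value, ...) on one line, values as JSON. carry_out: Moves the arm, as the interface text tells. Its arguments: {"type":"object","properties":{"claw":{"type":"array","items":{"type":"number"}},"delta_pos":{"type":"array","items":{"type":"array","items":{"type":"number"}}},"angular":{"type":"array","items":{"type":"array","items":{"type":"number"}}},"force":{"type":"number"}},"required":["claw","delta_pos","angular"]}

```bash
mkdir -p pics; ls
cat > h.py <<'E'
import numpy as np, cv2
from cell import arm
from scipy.spatial.transform import Rotation as R
def snap(n,f=None):
    p=arm.get_image(n)
    if f: cv2.imwrite('pics/'+f,p['frame'][:,:,::-1])
    return p
def ray(p,uv):
    u=cv2.undistortPoints(np.array([[uv]],float),p['mtx'],np.array(p['dist'],float))[0,0]
    T=np.array(p['T']);d=T[:3,:3]@[u[0],u[1],1];return T[:3,3],d
def at(p,uv,z):
    o,d=ray(p,uv);return o+d*(z-o[2])/d[2]
def px(c): return (c[0]*560,c[1]*420)
def tri(rays):
    A=np.zeros((3,3));b=np.zeros(3)
    for o,d in rays:
        d=d/np.linalg.norm(d);M=np.eye(3)-np.outer(d,d);A+=M;b+=M@o
    return np.linalg.solve(A,b)
def axis(p,reg,z):
    "centre, long-axis angle, sizes of region projected on plane z"
    c=max(cv2.findContours(reg.astype(np.uint8),cv2.RETR_EXTERNAL,cv2.CHAIN_APPROX_NONE)[0],key=cv2.contourArea)[:,0]
    w=np.array([at(p,q,z)[:2] for q in c])
    (cx,cy),(a,b),t=cv2.minAreaRect((w*1000).astype(np.float32))
    if a<b: t+=90;a,b=b,a
    return np.round([cx,cy,(t+90)%180-90,a,b],1)
E
python3 - <<'E'
from h import *
s=arm.observe();print({k:np.round(v,3) for k,v in s.items()})
for n in('scene','top'):
    p=snap(n,n+'0.png');print(n,np.round(p['T'],3).tolist(),p['mtx'].tolist(),p['shot'])
    for l in('peg_0','peg_1','peg_2','soap_stub','rib_dish','peg_tray','marker','battery','nail_brush'):
        for d in arm.trace(l,p)[:5]:
            print(n,l,round(d['conf'],2),np.round(px(d['centre'])),axis(p,d['region'],.012), d['region'].sum())
E
```

```text
pics
{'clock': np.float64(0.0), 'joints': array([ 1.026,  0.435,  0.025,  1.574, -0.012,  1.134, -0.075]), 'dq': array([ 0.   ,  0.   , -0.   , -0.001,  0.001,  0.001,  0.001]), 'joint_efforts': array([-1.0000e-03, -6.6785e+01,  9.8400e-01, -3.1445e+01, -6.1000e-02,
        4.3000e-02,  0.0000e+00]), 'position': array([ 0.267, -0.565,  0.226]), 'ee_rot': array([-3.064e+00, -6.880e-01,  1.000e-03]), 'force': array([0.004, 1.1  , 0.004]), 'ft_torque': array([ 0.02 , -0.046,  0.029]), 'gripper_force': np.float64(0.0), 'width': np.float64(1.003)}
scene [[-0.854, -0.349, 0.385, 0.143], [-0.52, 0.56, -0.645, 0.551], [0.01, -0.751, -0.66, 0.655], [0.0, 0.0, 0.0, 1.0]] [[380.9812722021571, 0.0, 281.4871132848872], [0.0, 380.9812722021571, 206.05113161175242], [0.0, 0.0, 1.0]] 1
scene peg_0 0.63 [269. 175.] [ 618.8 -166.   -87.9   71.7   19.7] 102
scene peg_0 0.57 [245. 309.] [415.3 217.5  77.5  71.1  20.5] 281
scene peg_0 0.49 [337. 196.] [ 409.4 -192.1    5.9   74.1   23. ] 149
scene peg_1 0.63 [269. 175.] [ 618.8 -166.   -87.9   71.7   19.7] 102
scene peg_1 0.57 [245. 309.] [415.3 217.5  7
[... 1308 characters left out ...]
3   63.1   14.2] 173
top peg_2 0.68 [158. 251.] [416.3 210.   76.1  54.7  15.7] 151
top peg_2 0.55 [241. 166.] [613.7  23.7 -34.2  57.   14.1] 130
top peg_2 0.51 [330. 252.] [ 414.4 -196.8    0.9   66.3   18.4] 208
top peg_2 0.48 [328. 166.] [ 623.5 -176.7  -88.3   63.1   14.2] 173
top soap_stub 0.6 [384. 247.] [ 431.8 -308.1   84.1   33.3   21.7] 129
top rib_dish 0.87 [150. 246.] [422.4 219.8  73.3 103.4  69.1] 1152
top peg_tray 0.74 [350. 252.] [ 421.8 -224.4  -87.4  227.6  108.7] 4225
top marker 0.71 [371. 164.] [ 616.8 -284.8   -7.7  132.2   17.6] 328
top battery 0.22 [348. 251.] [ 419.2 -225.8  -86.6  229.4  111.1] 4296
top nail_brush 0.59 [282. 168.] [617.5 -78.3  10.5  82.8  30.5] 392
```

View pics/top0.png

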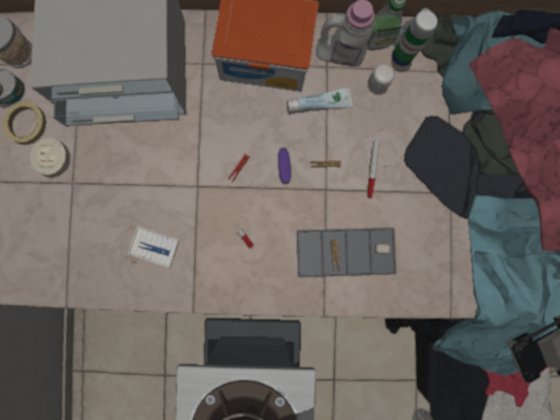

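View pics/scene0.png

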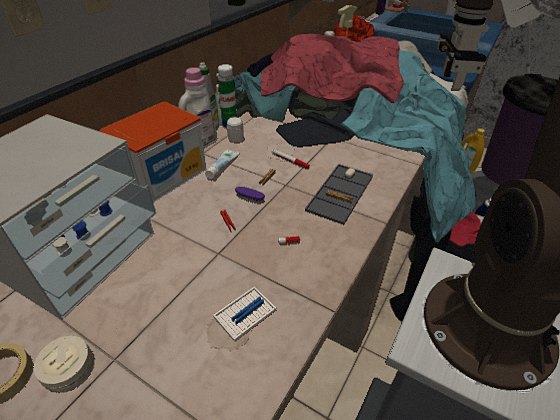

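Top view: the tray is around px (346,252), with a wooden peg in its second bay and the soap in the rightmost (384,248). The blue peg is in the dish (155,248), the red peg at (239,167) and the loose wooden peg at (326,163). The scene view agrees: dish (245,312), tray (340,193), red peg (228,221), wooden peg (267,175).

```bash
cat > fit.py <<'E'
from h import *
from scipy.optimize import least_squares
DIM={'peg':(15,72,12),'soap_stub':(22,34,16),'rib_dish':(70,104,10),'peg_tray':(108,228,10)}
def hull(p,q,d):
    x,y,z,t=q;c,s=np.cos(t),np.sin(t);P=[]
    for a in(-.5,.5):
        for b in(-.5,.5):
            for h in(0,1):
                u,v=a*d[0]/1e3,b*d[1]/1e3;P.append([x+c*u-s*v,y+s*u+c*v,z+h*d[2]/1e3])
    Ti=np.linalg.inv(p['T'])
    return cv2.convexHull(cv2.projectPoints(np.array(P),cv2.Rodrigues(Ti[:3,:3])[0],Ti[:3,3],p['mtx'],np.array(p['dist'],float))[0].astype(np.float32))
def mom(m):
    A=m['m00'];u=np.array([m['mu20'],m['mu02'],m['mu11']])/A
    return np.array([m['m10']/A,m['m01']/A]),u[2],(u[0]-u[1])
def fit(views,q0,d,fixz=None):
    obs=[(p,mom(cv2.moments(r.astype(np.uint8),True))) for p,r in views]
    def f(q):
        q=np.array(q) if fixz is None else np.array([q[0],q[1],fixz,q[2]])
        e=[]
        for p,o in obs:
            m=mom(cv2.moments(hull(p,q,d)))
            e+=list(m[0]-o[0])
            s=np.hypot(o[1]*2,o[2]);k=np.hypot(2*m[1],m[2])
            e+=[5*(m[1]*2/k-o[1]*2/s),5*(m[2]/k-o[2]/s)]
        return e
    x0=q0 if fixz is None else [q0[0],q0[1],q0[3]]
    r=least_squares(f,x0,x_scale=[.01,.01,.01,.1] if fixz is None else [.01,.01,.1],diff_step=1e-4)
    return r.x,np.abs(r.fun).max()
def find(label,ps,guess,n=60):
    "region of label nearest guess (mm) in each view"
    out=[]
    for p in ps:
        best=None
        for g in arm.trace(label,p):
            e=np.linalg.norm(at(p,px(g['centre']),.01)[:2]*1e3-guess)
            if e<n and (best is None or e<best[0]): best=(e,g['region'])
        if best: out.append((p,best[1]))
    return out
E
python3 - <<'E'
from fit import *
ps=[snap('top'),snap('scene')]
for nm,l,g,t in(('red','peg_0',(614,24),-124),('wood','peg_1',(622,-176),0),('blue','peg_2',(416,212),-14),('tray1','peg_1',(414,-197),-90),('soap','soap_stub',(432,-308),-6),('dish','rib_dish',(422,220),-17),('tray','peg_tray',(420,-224),3)):
    v=find(l,ps,np.array(g))
    if nm=='red' :
        v=[]
        for p in ps:
            f=p['frame'].astype(int);m=((f[...,0]-np.maximum(f[...,1],f[...,2]))>40).astype(np.uint8)
            n,lab,st,ce=cv2.connectedComponentsWithStats(m,connectivity=8)
            i=min((i for i in range(1,n) if st[i,4]>40),key=lambda i:np.linalg.norm(at(p,ce[i],.01)[:2]*1e3-g))
            print(ce[i],st[i,4]);v.append((p,lab==i))
    d=DIM.get(l,DIM['peg']);q0=[g[0]/1e3,g[1]/1e3,.003,np.radians(t)]
    fz=0.006 if nm=='blue' else .005 if nm in('soap','tray1') else 0
    for fixz in([None,fz] if len(v)>1 else [fz]):
        q,e=fit(v,q0,d,fixz);q[-1]=np.degrees(q[-1]);q[:-1]*=1e3;print(nm,len(v),fixz,np.round(q,1),'res',round(e,2))
    for p,r in v: 
        if p is ps[0]: q,e=fit([(p,r)],q0,d,fz);print('   top only',np.round([q[0]*1e3,q[1]*1e3,np.degrees(q[2])],1))
s=arm.observe();M=R.from_rotvec(s['ee_rot']).as_matrix();print(np.round(M,3).tolist(),s['position'])
E
```

```text
[240.36283186 164.20353982] 113
[226.85714286 218.63809524] 105
red 2 None [ 618.6   23.4   -6.  -121.8] res 0.55
red 2 0 [ 616.8   24.8 -121.9] res 1.24
   top only [ 618.6   23.8 -122.7]
wood 2 None [ 627.3 -180.7   -6.3    0. ] res 0.25
wood 2 0 [ 625.5 -178.6    0. ] res 1.2
   top only [ 626.1 -180.     0. ]
blue 2 None [417.4 214.4  -2.  -15.5] res 0.52
blue 2 0.006 [415.8 215.7 -15. ] res 1.57
   top only [416.2 212.1 -15.8]
tray1 2 None [ 416.7 -199.4   -1.3  -84.4] res 1.79
tray1 2 0.005 [ 415.9 -197.2  -84.4] res 1.72
   top only [ 419.8 -197.5  -83.4]
soap 1 0.005 [ 431.3 -307.7   -4.3] res 0.0
   top only [ 431.3 -307.7   -4.3]
dish 2 None [422.5 223.5  -5.1 -16.4] res 0.11
dish 2 0 [421.4 224.3 -16. ] res 0.91
   top only [422.7 222.6 -16.2]
tray 2 None [ 420.5 -227.6   -8.     2. ] res 0.16
tray 2 0 [ 419.7 -224.5    2.6] res 1.53
   top only [ 420.7 -226.2    2.7]
[[0.904, 0.428, 0.0], [0.428, -0.904, -0.0], [0.0, 0.0, -1.0]] [ 0.26721664 -0.56500544  0.22673242]
```

```bash
cat > plan.py <<'E'
import sys
from h import *
# args: x y z(mm) closing-angle(deg) ; successive waypoints separated by '/'
s=arm.observe();M=R.from_rotvec(s['ee_rot']).as_matrix();P=s['position']*1e3
print('t',round(float(s['clock']),2),'P',np.round(P,1),'tilt',np.round(M[:2,2],4),'w',round(float(s['width'])*92,1),'gf',round(float(s['gripper_force']),1),'F',np.round(s['force'],1),'j',np.round(s['joints'],2))
a0=np.degrees(np.arctan2(M[1,1],M[0,1]))
for w in ' '.join(sys.argv[1:]).split('/'):
    x,y,z,a=map(float,w.split())
    da=(a-a0+90)%180-90; a1=np.radians(a0+da)
    Y=np.array([np.cos(a1),np.sin(a1)]);X=np.array([-Y[1],Y[0]]);d=np.array([x,y,z])-P
    print('rot az %.3f'%-np.radians(da),'then cm',np.round([X@d[:2]/10,Y@d[:2]/10,-d[2]/10],2))
    P=np.array([x,y,z]);a0=a0+da
E
python3 plan.py 450 -200 160 -15.5 / 416.7 213.5 100 -15.5 / 416.7 213.5 12.5 -15.5
```

```text
t 1.8 P [ 267.2 -565.   226.7] tilt [ 0. -0.] w 92.0 gf 0.0 F [ 0.3 -0.2 -0.9] j [ 1.03  0.43  0.02  1.57 -0.01  1.13 -0.08]
rot az -0.859 then cm [40.06  7.86  6.67]
rot az 0.000 then cm [ 38.96 -14.26   6.  ]
rot az -0.000 then cm [0.   0.   8.75]
```

carry_out(claw=[4, 4, 4, 4, 4, 4, 4, 4, 4, 4, 4, 4, 4, 4, 4, 4, 4, 4, 4, 4], delta_pos=[[0, 0, 0], [0, 0, 0], [0, 0, 0], [0, 0, 0], [0, 0, 0], [0, 0, 0], [0, 0, 0], [3.34, 0.65, 0.5], [3.34, 0.65, 0.5], [3.34, 0.65, 0.5], [3.34, 0.65, 0.5], [3.34, 0.65, 0.5], [3.34, 0.65, 0.5], [3.34, 0.65, 0.5], [3.34, 0.65, 0.5], [3.34, 0.65, 0.5], [3.34, 0.65, 0.5], [3.34, 0.65, 0.5], [3.34, 0.65, 0.5], [0, 0, 0]], angular=[[0, 0, -0.1227], [0, 0, -0.1227], [0, 0, -0.1227], [0, 0, -0.1227], [0, 0, -0.1227], [0, 0, -0.1227], [0, 0, -0.1227], [0, 0, 0], [0, 0, 0], [0, 0, 0], [0, 0, 0], [0, 0, 0], [0, 0, 0], [0, 0, 0], [0, 0, 0], [0, 0, 0], [0, 0, 0], [0, 0, 0], [0, 0, 0], [0, 0, 0]], force=15)

```text
clock: 3.8
position: [0.4514, -0.1947, 0.1666]
ee_rot: [-2.493, -1.91, -0.003]
force: [-0.3, -0.4, -0.4]
width: 0.437
gripper_force: 0.0
```

```bash
python3 plan.py 416.7 213.5 100 -15.5 / 416.7 213.5 12.5 -15.5
```

```text
t 3.8 P [ 451.4 -194.7  166.6] tilt [0.001  0.0021] w 40.2 gf 0.0 F [-0.3 -0.4 -0.4] j [ 0.57  0.31 -0.34  1.95  0.13  0.9  -0.09]
rot az 0.007 then cm [ 38.41 -14.25   6.66]
rot az -0.000 then cm [0.   0.   8.75]
```

carry_out(claw=[3.5, 3.5, 3.5, 3.5, 3.5, 3.5, 3.5, 3.5, 3.5, 3.5, 3.5, 3.5, 3.5, 3.5], delta_pos=[[3.2, -1.19, 0.55], [3.2, -1.19, 0.55], [3.2, -1.19, 0.55], [3.2, -1.19, 0.55], [3.2, -1.19, 0.55], [3.2, -1.19, 0.55], [3.2, -1.19, 0.55], [3.2, -1.19, 0.55], [3.2, -1.19, 0.55], [3.2, -1.19, 0.55], [3.2, -1.19, 0.55], [3.2, -1.19, 0.55], [0, 0, 0], [0, 0, 0]], angular=[[0, 0, 0], [0, 0, 0], [0, 0, 0], [0, 0, 0], [0, 0, 0], [0, 0, 0], [0, 0, 0], [0, 0, 0], [0, 0, 0], [0, 0, 0], [0, 0, 0], [0, 0, 0], [0, 0, 0], [0, 0, 0]])

```text
clock: 5.2
position: [0.4142, 0.2087, 0.1006]
ee_rot: [2.499, 1.904, -0.001]
force: [-0.0, -0.0, -0.3]
width: 0.38
gripper_force: 0.0
```

```bash
python3 plan.py 416.7 213.5 12.5 -15.5
```

```text
t 5.2 P [414.2 208.7 100.6] tilt [-0.0003 -0.0004] w 34.9 gf 0.0 F [-0.  -0.  -0.3] j [-0.21  0.38 -0.47  2.07  0.25  0.74 -1.11]
rot az 0.002 then cm [0.53 0.12 8.81]
```

carry_out(claw=[3.5, 3.5, 3.5, 3.5, 3.5, 3.5, 3.5, 3.5, 3.5, 0.8, 0.8, 0.8, 0.8, 0.8], delta_pos=[[0.53, 0.12, 0], [0, 0, 1.8], [0, 0, 1.8], [0, 0, 1.8], [0, 0, 1.6], [0, 0, 1.2], [0, 0, 0.61], [0, 0, 0], [0, 0, 0], [0, 0, 0], [0, 0, 0], [0, 0, 0], [0, 0, 0], [0, 0, 0]], angular=[[0, 0, 0], [0, 0, 0], [0, 0, 0], [0, 0, 0], [0, 0, 0], [0, 0, 0], [0, 0, 0], [0, 0, 0], [0, 0, 0], [0, 0, 0], [0, 0, 0], [0, 0, 0], [0, 0, 0], [0, 0, 0]])

```text
clock: 6.6
position: [0.417, 0.2135, 0.0129]
ee_rot: [2.5, 1.902, 0.001]
force: [-0.8, -1.2, 6.4]
width: 0.156
gripper_force: 15.0
```

```bash
python3 plan.py 416.7 213.5 90 -15.5 / 421.6 -253.5 90 92.6 / 421.6 -253.5 12 92.6
```

```text
t 6.6 P [417.  213.5  12.9] tilt [0.0006 0.0001] w 14.4 gf 15.0 F [-0.8 -1.2  6.4] j [-0.3   0.53 -0.38  2.14  0.38  0.54 -1.23]
rot az 0.000 then cm [-0.01 -0.03 -7.71]
rot az 1.255 then cm [-1.63 46.67 -0.  ]
rot az -0.000 then cm [0.  0.  7.8]
```

carry_out(claw=[0.8, 0.8, 0.8, 0.8, 0.8, 0.8, 0.8, 0.8, 0.8, 0.8, 0.8, 0.8, 0.8, 0.8], delta_pos=[[0, 0, -1], [0, 0, -2], [0, 0, -3], [0, 0, -2], [0, 0, 0], [0, 0, 0], [0, 0, 0], [0, 0, 0], [0, 0, 0], [0, 0, 0], [0, 0, 0], [0, 0, 0], [0, 0, 0], [0, 0, 0]], angular=[[0, 0, 0], [0, 0, 0], [0, 0, 0], [0, 0, 0.1255], [0, 0, 0.1255], [0, 0, 0.1255], [0, 0, 0.1255], [0, 0, 0.1255], [0, 0, 0.1255], [0, 0, 0.1255], [0, 0, 0.1255], [0, 0, 0.1255], [0, 0, 0.1255], [0, 0, 0]])

```text
clock: 8.0
position: [0.4166, 0.2136, 0.0931]
ee_rot: [-3.141, -0.069, 0.0]
force: [-0.8, 0.3, 0.7]
width: 0.162
gripper_force: 15.0
```

carry_out(claw=[0.8, 0.8, 0.8, 0.8, 0.8, 0.8, 0.8, 0.8, 0.8, 0.8, 0.8, 0.8, 0.8, 0.8, 0.8, 0.8], delta_pos=[[-0.12, 3.33, 0], [-0.12, 3.33, 0], [-0.12, 3.33, 0], [-0.12, 3.33, 0], [-0.12, 3.33, 0], [-0.12, 3.33, 0], [-0.12, 3.33, 0], [-0.12, 3.33, 0], [-0.12, 3.33, 0], [-0.12, 3.33, 0], [-0.12, 3.33, 0], [-0.12, 3.33, 0], [-0.12, 3.33, 0], [-0.12, 3.33, 0], [0, 0, 0], [0, 0, 0]], angular=[[0, 0, 0], [0, 0, 0], [0, 0, 0], [0, 0, 0], [0, 0, 0], [0, 0, 0], [0, 0, 0], [0, 0, 0], [0, 0, 0], [0, 0, 0], [0, 0, 0], [0, 0, 0], [0, 0, 0], [0, 0, 0], [0, 0, 0], [0, 0, 0]])

```text
clock: 9.6
position: [0.421, -0.2534, 0.0927]
ee_rot: [-3.14, -0.073, 0.0]
force: [0.6, 0.4, -0.1]
width: 0.159
gripper_force: 15.0
```

```bash
python3 plan.py 421.6 -253.5 12 92.6; python3 -c "
from h import *
p=arm.get_image('top');cv2.imwrite('pics/t1.png',cv2.resize(p['frame'][190:310,230:430,::-1],None,fx=4,fy=4,interpolation=cv2.INTER_CUBIC))
p=arm.get_image('scene');cv2.imwrite('pics/s1.png',cv2.resize(p['frame'][110:240,250:450,::-1],None,fx=4,fy=4,interpolation=cv2.INTER_CUBIC))"
```

```text
t 9.6 P [ 421.  -253.4   92.7] tilt [-0.0001  0.0004] w 14.6 gf 15.0 F [ 0.6  0.4 -0.1] j [ 0.45  0.39 -0.03  2.05  0.02  0.71 -1.11]
rot az 0.001 then cm [0.06 0.02 8.07]
```

View pics/s1.png

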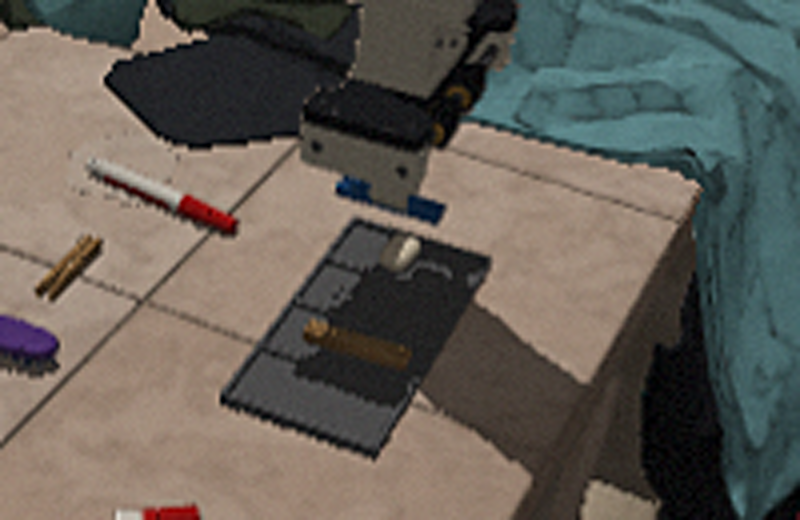

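carry_out(claw=[0.8, 0.8, 0.8, 0.8, 0.8, 0.8, 0.8, 0.8, 2.3, 2.3, 2.3, 2.3, 2.3, 2.3, 2.3], delta_pos=[[0.06, 0, 0], [0, 0, 1.8], [0, 0, 1.8], [0, 0, 1.8], [0, 0, 1.2], [0, 0, 1.0], [0, 0, 0.45], [0, 0, 0], [0, 0, 0], [0, 0, 0], [0, 0, 0], [0, 0, -0.5], [0, 0, -2], [0, 0, -3], [0, 0, -2]], angular=[[0, 0, 0], [0, 0, 0], [0, 0, 0], [0, 0, 0], [0, 0, 0], [0, 0, 0], [0, 0, 0], [0, 0, 0], [0, 0, 0], [0, 0, 0], [0, 0, 0], [0, 0, 0], [0, 0, 0], [0, 0, 0], [0, 0, 0]])

```text
clock: 11.2
position: [0.4222, -0.2533, 0.0891]
ee_rot: [3.14, 0.071, 0.002]
force: [1.0, -1.1, -0.5]
width: 0.247
gripper_force: 0.0
```

```bash
python3 plan.py 431.3 -307.7 90 2.6 / 431.3 -307.7 10 2.6/ 431.3 -307.7 10 -2; python3 -c "
from h import *
p=arm.get_image('scene');cv2.imwrite('pics/s2.png',cv2.resize(p['frame'][110:240,250:450,::-1],None,fx=4,fy=4,interpolation=cv2.INTER_CUBIC))"
```

```text
t 11.2 P [ 422.2 -253.3   89.1] tilt [ 0.0012 -0.0006] w 22.7 gf 0.0 F [ 1.  -1.1 -0.5] j [ 0.45  0.39 -0.03  2.05  0.02  0.7  -1.11]
rot az -1.571 then cm [-5.48  0.66 -0.09]
rot az -0.000 then cm [0. 0. 8.]
rot az 0.080 then cm [ 0.  0. -0.]
```

View pics/s2.png

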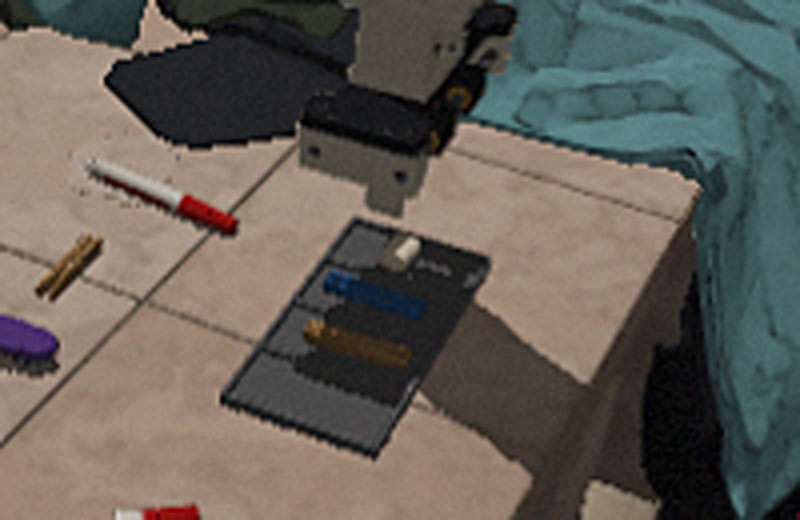

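Blue peg lies in the third bay, px (375,295) in this crop. The soap is next, at (402,252).

carry_out(claw=[3.6, 3.6, 3.6, 3.6, 3.6, 3.6, 3.6, 3.6, 3.6, 3.6, 3.6, 3.6, 3.6, 3.6, 3.6, 3.6, 3.6, 3.6], delta_pos=[[0, 0, 0], [0, 0, 0], [0, 0, 0], [0, 0, 0], [0, 0, 0], [0, 0, 0], [0, 0, 0], [0, 0, 0], [0, 0, 0], [0, 0, 0], [0, 0, 0], [0, 0, 0], [0, 0, 0], [0, 0, 0], [2.7, -0.65, 0], [2.7, -0.65, 0], [0, 0, 0], [0, 0, 0]], angular=[[0, 0, 0.1205], [0, 0, 0.1205], [0, 0, 0.1205], [0, 0, 0.1205], [0, 0, 0.1205], [0, 0, 0.1205], [0, 0, 0.1205], [0, 0, 0.1205], [0, 0, 0.1205], [0, 0, 0.1205], [0, 0, 0.1205], [0, 0, 0.1205], [0, 0, 0.1205], [0, 0, 0.1205], [0, 0, 0], [0, 0, 0], [0, 0, 0], [0, 0, 0]])

```text
clock: 13.05
position: [0.4308, -0.308, 0.0871]
ee_rot: [-2.14, 2.3, 0.0]
force: [0.1, -0.0, 0.3]
width: 0.392
gripper_force: 0.0
```

```bash
python3 plan.py 431.3 -307.7 9 -4
```

```text
t 13.05 P [ 430.8 -308.    87.1] tilt [-0.0001  0.0002] w 36.0 gf 0.0 F [ 0.1 -0.   0.3] j [ 0.21  0.47  0.42  1.99 -0.28  0.74 -2.42]
rot az -0.002 then cm [-0.03 -0.05  7.81]
```

carry_out(claw=[3.6, 3.6, 3.6, 3.6, 3.6, 3.6, 3.6, 3.6, 3.6, 3.6, 3.6, 3.6, 3.6], delta_pos=[[0, 0, 0], [0, 0, 0], [0, 0, 0], [0, 0, 0], [0, 0, 0], [0, 0, 0], [0, 0, 0], [0, 0, 0], [0, 0, 0], [0, 0, 0], [0, 0, 0], [0, 0, 0], [0, 0, 0]], angular=[[0, 0, -0.1208], [0, 0, -0.1208], [0, 0, -0.1208], [0, 0, -0.1208], [0, 0, -0.1208], [0, 0, -0.1208], [0, 0, -0.1208], [0, 0, -0.1208], [0, 0, -0.1208], [0, 0, -0.1208], [0, 0, -0.1208], [0, 0, -0.1208], [0, 0, -0.1208]])

```text
clock: 14.35
position: [0.4309, -0.3064, 0.0872]
ee_rot: [-3.139, 0.101, 0.001]
force: [-0.6, -0.6, -0.0]
width: 0.389
gripper_force: 0.0
```

carry_out(claw=[3.6, 3.6, 3.6, 3.6, 3.6, 3.6, 3.6, 3.6, 3.6, 3.6, 3.6, 3.6, 3.6, 3.6], delta_pos=[[0, 0, 0], [0, 0, 0], [0, 0, 0], [0, 0, 0], [0, 0, 0], [0, 0, 0], [0, 0, 0], [0, 0, 0], [0, 0, 0], [0, 0, 0], [0, 0, 0], [0, 0, 0], [0, 0, 0], [0, 0, 0]], angular=[[0, 0, -0.1208], [0, 0, -0.1208], [0, 0, -0.1208], [0, 0, -0.1208], [0, 0, -0.1208], [0, 0, -0.1208], [0, 0, -0.1208], [0, 0, -0.1208], [0, 0, -0.1208], [0, 0, -0.1208], [0, 0, -0.1208], [0, 0, -0.1208], [0, 0, -0.1208], [0, 0, 0]])

```text
clock: 15.75
position: [0.4308, -0.3068, 0.0872]
ee_rot: [-2.295, -2.144, 0.0]
force: [-0.4, -1.4, -0.8]
width: 0.393
gripper_force: 0.0
```

```bash
python3 plan.py 431.3 -307.7 9 -4
```

```text
t 15.75 P [ 430.8 -306.8   87.2] tilt [-0.0005  0.0004] w 36.2 gf 0.0 F [-0.4 -1.4 -0.8] j [ 0.83  0.48 -0.42  1.94  0.27  0.78  0.19]
rot az 0.002 then cm [-0.09  0.06  7.82]
```

carry_out(claw=[3.6, 3.6, 3.6, 3.6, 3.6, 3.6, 3.6, 3.6, 1.2, 1.2, 1.2, 1.2, 1.2, 1.2, 1.2, 1.2, 1.2], delta_pos=[[-0.05, 0.05, 1.5], [0, 0, 1.8], [0, 0, 1.8], [0, 0, 1.2], [0, 0, 1.0], [0, 0, 0.5], [0, 0, 0], [0, 0, 0], [0, 0, 0], [0, 0, 0], [0, 0, 0], [0, 0, 0], [0, 0, -1], [0, 0, -2], [0, 0, -3], [0, 0, -2], [0, 0, 0]], angular=[[0, 0, 0], [0, 0, 0], [0, 0, 0], [0, 0, 0], [0, 0, 0], [0, 0, 0], [0, 0, 0], [0, 0, 0], [0, 0, 0], [0, 0, 0], [0, 0, 0], [0, 0, 0], [0, 0, 0], [0, 0, 0], [0, 0, 0], [0, 0, 0], [0, 0, 0]])

```text
clock: 17.45
position: [0.4332, -0.3092, 0.0924]
ee_rot: [2.296, 2.137, 0.002]
force: [0.2, -0.1, -0.5]
width: 0.228
gripper_force: 15.0
```

```bash
python3 plan.py 422 223 89 74 / 422 223 11 74;python3 -c "
from h import *
p=arm.get_image('scene');cv2.imwrite('pics/s3.png',cv2.resize(p['frame'][110:240,250:450,::-1],None,fx=4,fy=4,interpolation=cv2.INTER_CUBIC))"
```

```text
t 17.45 P [ 433.2 -309.2   92.4] tilt [ 0.0042 -0.0027] w 21.0 gf 15.0 F [ 0.2 -0.1 -0.5] j [ 0.83  0.48 -0.42  1.93  0.27  0.78  0.19]
rot az -1.363 then cm [15.75 50.85  0.34]
rot az -0.000 then cm [0.  0.  7.8]
```

View pics/s3.png

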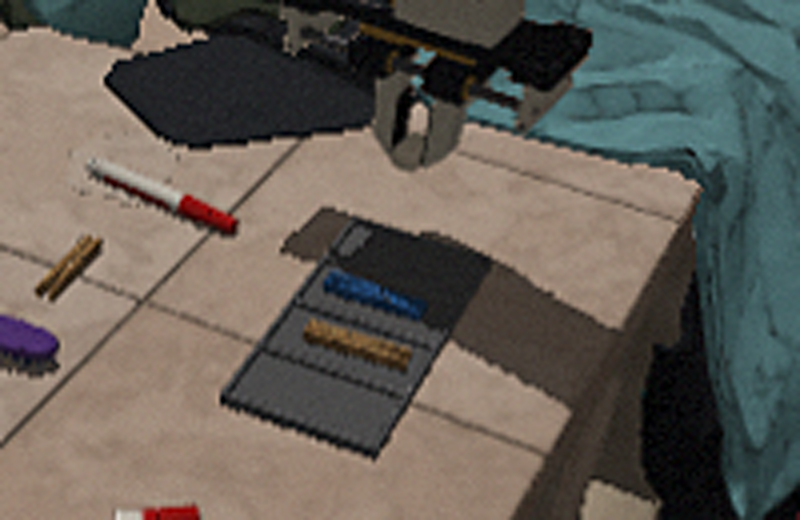

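Soap is held (px 415,120) and its bay is empty.

carry_out(claw=[1.2, 1.2, 1.2, 1.2, 1.2, 1.2, 1.2, 1.2, 1.2, 1.2, 1.2, 1.2], delta_pos=[[0, 0, 0], [0, 0, 0], [0, 0, 0], [0, 0, 0], [0, 0, 0], [0, 0, 0], [0, 0, 0], [0, 0, 0], [0, 0, 0], [0, 0, 0], [0, 0, 0], [0, 0, 0]], angular=[[0, 0, -0.1239], [0, 0, -0.1239], [0, 0, -0.1239], [0, 0, -0.1239], [0, 0, -0.1239], [0, 0, -0.1239], [0, 0, -0.1239], [0, 0, -0.1239], [0, 0, -0.1239], [0, 0, -0.1239], [0, 0, -0.1239], [0, 0, 0]])

```text
clock: 18.7
position: [0.4308, -0.3081, 0.0882]
ee_rot: [-0.434, -3.11, -0.002]
force: [0.5, 0.7, -1.1]
width: 0.229
gripper_force: 15.0
```

carry_out(claw=[1.2, 1.2, 1.2, 1.2, 1.2, 1.2, 1.2, 1.2, 1.2, 1.2, 1.2, 1.2, 1.2, 1.2, 1.2, 1.2, 1.2, 1.2], delta_pos=[[0.98, 3.18, 0], [0.98, 3.18, 0], [0.98, 3.18, 0], [0.98, 3.18, 0], [0.98, 3.18, 0], [0.98, 3.18, 0], [0.98, 3.18, 0], [0.98, 3.18, 0], [0.98, 3.18, 0], [0.98, 3.18, 0], [0.98, 3.18, 0], [0.98, 3.18, 0], [0.98, 3.18, 0], [0.98, 3.18, 0], [0.98, 3.18, 0], [0.98, 3.18, 0], [0, 0, 0], [0, 0, 0]], angular=[[0, 0, 0], [0, 0, 0], [0, 0, 0], [0, 0, 0], [0, 0, 0], [0, 0, 0], [0, 0, 0], [0, 0, 0], [0, 0, 0], [0, 0, 0], [0, 0, 0], [0, 0, 0], [0, 0, 0], [0, 0, 0], [0, 0, 0], [0, 0, 0], [0, 0, 0], [0, 0, 0]])

```text
clock: 20.5
position: [0.4204, 0.2244, 0.0887]
ee_rot: [-0.438, -3.11, 0.001]
force: [-0.7, 0.3, -0.6]
width: 0.228
gripper_force: 15.0
```

```bash
python3 plan.py 422 223 10.8 74
```

```text
t 20.5 P [420.4 224.4  88.7] tilt [-0.0009 -0.0003] w 21.0 gf 15.0 F [-0.7  0.3 -0.6] j [ 0.01  0.5  -0.81  2.04  0.5   0.81  0.2 ]
rot az -0.001 then cm [-0.19 -0.09  7.79]
```

carry_out(claw=[1.2, 1.2, 1.2, 1.2, 1.2, 1.2, 1.2, 1.2, 3.4, 3.4, 3.4, 3.4, 3.4, 3.4, 3.4, 3.4], delta_pos=[[-0.15, 0, 1.5], [0, 0, 1.8], [0, 0, 1.8], [0, 0, 1.2], [0, 0, 1.0], [0, 0, 0.5], [0, 0, 0], [0, 0, 0], [0, 0, 0], [0, 0, 0], [0, 0, 0], [0, 0, -0.5], [0, 0, -2], [0, 0, -3], [0, 0, -3], [0, 0, 0]], angular=[[0, 0, 0], [0, 0, 0], [0, 0, 0], [0, 0, 0], [0, 0, 0], [0, 0, 0], [0, 0, 0], [0, 0, 0], [0, 0, 0], [0, 0, 0], [0, 0, 0], [0, 0, 0], [0, 0, 0], [0, 0, 0], [0, 0, 0], [0, 0, 0]])

```text
clock: 22.1
position: [0.4241, 0.2251, 0.0996]
ee_rot: [0.437, 3.107, 0.005]
force: [0.8, -0.3, -0.0]
width: 0.368
gripper_force: 0.0
```

```bash
python3 plan.py 618 24 97 -122 / 618 24 6.5 -122;python3 -c "
from h import *
p=arm.get_image('scene');cv2.imwrite('pics/s4.png',cv2.resize(p['frame'][200:360,160:330,::-1],None,fx=3,fy=3,interpolation=cv2.INTER_CUBIC))"
```

```text
t 22.1 P [424.1 225.1  99.6] tilt [0.005  0.0027] w 33.8 gf 0.0 F [ 0.8 -0.3 -0. ] j [ 0.02  0.49 -0.82  2.02  0.49  0.83  0.21]
rot az 0.279 then cm [-27.1   -6.78   0.26]
rot az -0.000 then cm [0.   0.   9.05]
```

View pics/s4.png

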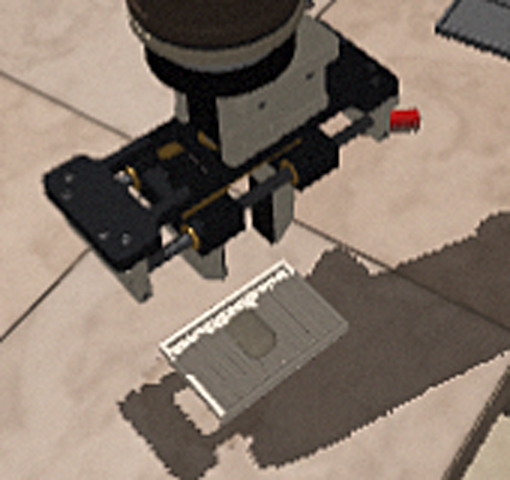

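Soap lies flat in the dish at crop px (255,335). Red peg next.

carry_out(claw=[4, 4, 4, 4, 4, 4, 4, 4, 4, 4, 4, 4, 4, 4], delta_pos=[[0, 0, 0], [0, 0, 0], [0, 0, 0], [-3, -0.75, 0], [-3, -0.75, 0], [-3, -0.75, 0], [-3, -0.75, 0], [-3, -0.75, 0], [-3, -0.75, 0], [-3, -0.75, 0], [-3, -0.75, 0], [-3, -0.75, 0], [0, 0, 0], [0, 0, 0]], angular=[[0, 0, 0.097], [0, 0, 0.097], [0, 0, 0.097], [0, 0, 0], [0, 0, 0], [0, 0, 0], [0, 0, 0], [0, 0, 0], [0, 0, 0], [0, 0, 0], [0, 0, 0], [0, 0, 0], [0, 0, 0], [0, 0, 0]])

```text
clock: 23.55
position: [0.6128, 0.0203, 0.0948]
ee_rot: [-0.885, -3.012, 0.001]
force: [-0.3, 0.5, -0.6]
width: 0.44
gripper_force: 0.0
```

```bash
python3 plan.py 618.2 23.8 6.5 57.3
```

```text
t 23.55 P [612.8  20.3  94.8] tilt [-0.0018 -0.0001] w 40.5 gf 0.0 F [-0.3  0.5 -0.6] j [ 0.33  0.65 -0.68  1.7   0.48  0.96  0.47]
rot az -0.001 then cm [-0.27  0.59  8.83]
```

carry_out(claw=[4, 4, 4, 4, 4, 4, 4, 4, 4, 0.8, 0.8, 0.8, 0.8, 0.8, 0.8, 0.8, 0.8, 0.8, 0.8], delta_pos=[[-0.27, 0.57, 0], [0, 0, 1.8], [0, 0, 1.8], [0, 0, 1.8], [0, 0, 1.8], [0, 0, 1.1], [0, 0, 0.5], [0, 0, 0], [0, 0, 0], [0, 0, 0], [0, 0, 0], [0, 0, 0], [0, 0, 0], [0, 0, 0], [0, 0, -1], [0, 0, -2], [0, 0, -3], [0, 0, -2], [0, 0, 0]], angular=[[0, 0, 0], [0, 0, 0], [0, 0, 0], [0, 0, 0], [0, 0, 0], [0, 0, 0], [0, 0, 0], [0, 0, 0], [0, 0, 0], [0, 0, 0], [0, 0, 0], [0, 0, 0], [0, 0, 0], [0, 0, 0], [0, 0, 0], [0, 0, 0], [0, 0, 0], [0, 0, 0], [0, 0, 0]])

```text
clock: 25.45
position: [0.6206, 0.025, 0.0918]
ee_rot: [0.882, 3.01, 0.003]
force: [-0.7, 0.3, -1.2]
width: 0.157
gripper_force: 15.0
```

```bash
python3 plan.py 416.5 -141.6 87 92.6 / 416.5 -141.6 12 92.6;python3 -c "
from h import *
p=arm.get_image('scene');cv2.imwrite('pics/s5.png',cv2.resize(p['frame'][110:270,170:380,::-1],None,fx=3,fy=3,interpolation=cv2.INTER_CUBIC))"
```

```text
t 25.45 P [620.6  25.   91.8] tilt [0.0052 0.0007] w 14.4 gf 15.0 F [-0.7  0.3 -1.2] j [ 0.32  0.66 -0.67  1.69  0.49  0.96  0.46]
rot az -0.616 then cm [ 21.14 -15.72   0.48]
rot az -0.000 then cm [0.  0.  7.5]
```

View pics/s5.png

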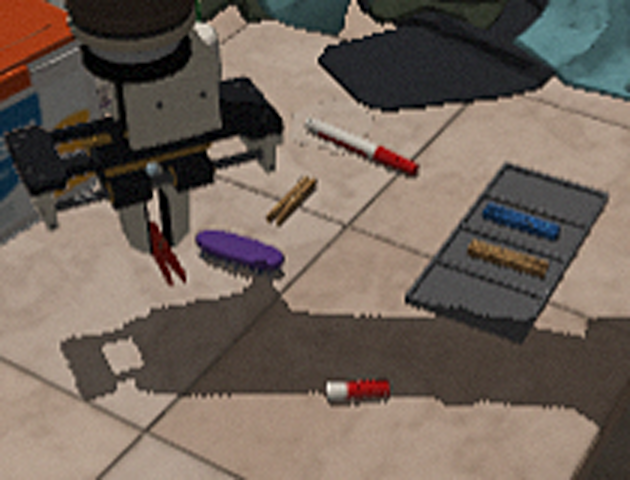

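Red peg is held level at (165,255).

carry_out(claw=[0.8, 0.8, 0.8, 0.8, 0.8, 0.8, 0.8, 0.8, 0.8, 0.8, 0.8, 0.8, 0.8, 0.8, 0.8], delta_pos=[[0, 0, 0], [0, 0, 0], [0, 0, 0], [0, 0, 0], [0, 0, 0], [2.64, -1.96, 0], [2.64, -1.96, 0], [2.64, -1.96, 0], [2.64, -1.96, 0], [2.64, -1.96, 0], [2.64, -1.96, 0], [2.64, -1.96, 0], [2.64, -1.96, 0], [0, 0, 0], [0, 0, 0]], angular=[[0, 0, -0.1232], [0, 0, -0.1232], [0, 0, -0.1232], [0, 0, -0.1232], [0, 0, -0.1232], [0, 0, 0], [0, 0, 0], [0, 0, 0], [0, 0, 0], [0, 0, 0], [0, 0, 0], [0, 0, 0], [0, 0, 0], [0, 0, 0], [0, 0, 0]])

```text
clock: 27.0
position: [0.4142, -0.1425, 0.0878]
ee_rot: [0.069, -3.14, -0.0]
force: [0.3, 0.3, 0.2]
width: 0.158
gripper_force: 15.0
```

```bash
python3 plan.py 418 -141.6 12 92.6
```

```text
t 27.0 P [ 414.2 -142.5   87.8] tilt [-0.0007  0.0001] w 14.6 gf 15.0 F [0.3 0.3 0.2] j [ 0.92  0.49 -0.92  2.12  0.55  0.79  1.27]
rot az -0.001 then cm [-0.38  0.07  7.58]
```

carry_out(claw=[0.8, 0.8, 0.8, 0.8, 0.8, 0.8, 0.8, 0.8, 2.5, 2.5, 2.5, 2.5, 2.5, 2.5, 2.5, 2.5], delta_pos=[[-0.38, 0.07, 0], [0, 0, 1.8], [0, 0, 1.8], [0, 0, 1.5], [0, 0, 1.2], [0, 0, 0.9], [0, 0, 0.37], [0, 0, 0], [0, 0, 0], [0, 0, 0], [0, 0, 0], [0, 0, -0.5], [0, 0, -2], [0, 0, -3], [0, 0, -2.5], [0, 0, 0]], angular=[[0, 0, 0], [0, 0, 0], [0, 0, 0], [0, 0, 0], [0, 0, 0], [0, 0, 0], [0, 0, 0], [0, 0, 0], [0, 0, 0], [0, 0, 0], [0, 0, 0], [0, 0, 0], [0, 0, 0], [0, 0, 0], [0, 0, 0], [0, 0, 0]])

```text
clock: 28.6
position: [0.4205, -0.1413, 0.0953]
ee_rot: [-0.071, 3.136, -0.003]
force: [1.2, 0.0, -0.2]
width: 0.271
gripper_force: 0.0
```

```bash
python3 plan.py 626.5 -179.8 92 181.5;python3 -c "
from h import *
p=arm.get_image('scene');cv2.imwrite('pics/s6.png',cv2.resize(p['frame'][110:270,170:380,::-1],None,fx=3,fy=3,interpolation=cv2.INTER_CUBIC))"
```

```text
t 28.6 P [ 420.5 -141.3   95.3] tilt [ 0.0045 -0.0016] w 24.9 gf 0.0 F [ 1.2  0.  -0.2] j [ 0.92  0.48 -0.93  2.1   0.54  0.81  1.28]
rot az -1.552 then cm [  4.38 -20.5    0.33]
```

View pics/s6.png

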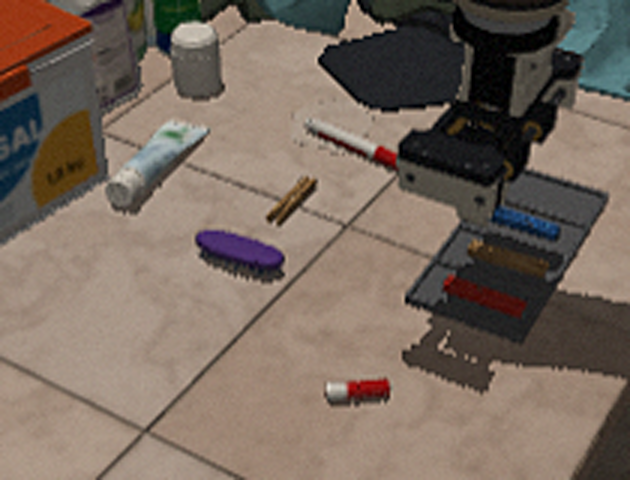

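Red peg sits in the left bay at (485,293). The last one is the wooden peg at (292,200).

carry_out(claw=[4, 4, 4, 4, 4, 4, 4, 4, 4, 4, 4, 4, 4, 4, 4, 4, 4, 4, 4, 4], delta_pos=[[0, 0, 0], [0, 0, 0], [0, 0, 0], [0, 0, 0], [0, 0, 0], [0, 0, 0], [0, 0, 0], [0, 0, 0], [0, 0, 0], [0, 0, 0], [0, 0, 0], [0, 0, 0], [0, 0, 0], [-0.73, 3.42, 0], [-0.73, 3.42, 0], [-0.73, 3.42, 0], [-0.73, 3.42, 0], [-0.73, 3.42, 0], [-0.73, 3.42, 0], [0, 0, 0]], angular=[[0, 0, 0.1223], [0, 0, 0.1223], [0, 0, 0.1223], [0, 0, 0.1223], [0, 0, 0.1223], [0, 0, 0.1223], [0, 0, 0.1223], [0, 0, 0.1223], [0, 0, 0.1223], [0, 0, 0.1223], [0, 0, 0.1223], [0, 0, 0.1223], [0, 0, 0.1223], [0, 0, 0], [0, 0, 0], [0, 0, 0], [0, 0, 0], [0, 0, 0], [0, 0, 0], [0, 0, 0]])

```text
clock: 30.65
position: [0.6282, -0.1798, 0.0909]
ee_rot: [2.191, 2.25, 0.002]
force: [0.2, 0.2, -0.9]
width: 0.433
gripper_force: 0.0
```

```bash
python3 plan.py 626.5 -179.8 6.5 1.5
```

```text
t 30.65 P [ 628.2 -179.8   90.9] tilt [0.0013 0.0002] w 39.8 gf 0.0 F [ 0.2  0.2 -0.9] j [ 0.49  0.65 -0.45  1.61  0.34  0.95 -0.05]
rot az 0.000 then cm [ 0.01 -0.17  8.44]
```

carry_out(claw=[4, 4, 4, 4, 4, 4, 4, 4, 4, 0.8, 0.8, 0.8, 0.8, 0.8, 0.8, 0.8, 0.8, 0.8, 0.8], delta_pos=[[0, -0.1, 0], [0, 0, 1.8], [0, 0, 1.8], [0, 0, 1.8], [0, 0, 1.6], [0, 0, 0.9], [0, 0, 0.5], [0, 0, 0], [0, 0, 0], [0, 0, 0], [0, 0, 0], [0, 0, 0], [0, 0, 0], [0, 0, 0], [0, 0, -1], [0, 0, -2], [0, 0, -3], [0, 0, -2], [0, 0, 0]], angular=[[0, 0, 0], [0, 0, 0], [0, 0, 0], [0, 0, 0], [0, 0, 0], [0, 0, 0], [0, 0, 0], [0, 0, 0], [0, 0, 0], [0, 0, 0], [0, 0, 0], [0, 0, 0], [0, 0, 0], [0, 0, 0], [0, 0, 0], [0, 0, 0], [0, 0, 0], [0, 0, 0], [0, 0, 0]])

```text
clock: 32.55
position: [0.6261, -0.1796, 0.0924]
ee_rot: [2.188, 2.247, 0.005]
force: [1.8, 0.6, 0.3]
width: 0.159
gripper_force: 15.0
```

```bash
python3 plan.py 424.1 -309.4 87 92.6;python3 -c "
from h import *
p=arm.get_image('scene');cv2.imwrite('pics/s7.png',cv2.resize(p['frame'][110:270,170:380,::-1],None,fx=3,fy=3,interpolation=cv2.INTER_CUBIC))"
```

```text
t 32.55 P [ 626.1 -179.6   92.4] tilt [ 0.0056 -0.0011] w 14.7 gf 15.0 F [1.8 0.6 0.3] j [ 0.49  0.65 -0.46  1.62  0.34  0.94 -0.06]
rot az 1.552 then cm [-20.76  12.05   0.54]
```

View pics/s7.png

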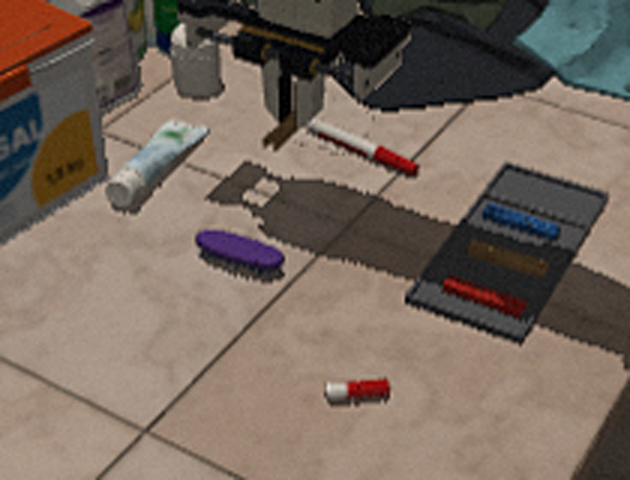

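Wooden peg is held at (282,130), and the marker is untouched.

carry_out(claw=[0.8, 0.8, 0.8, 0.8, 0.8, 0.8, 0.8, 0.8, 0.8, 0.8, 0.8, 0.8, 0.8, 0.8], delta_pos=[[0, 0, 0], [0, 0, 0], [0, 0, 0], [0, 0, 0], [0, 0, 0], [0, 0, 0], [0, 0, 0], [0, 0, 0], [0, 0, 0], [0, 0, 0], [0, 0, 0], [0, 0, 0], [0, 0, 0], [0, 0, 0]], angular=[[0, 0, 0.1194], [0, 0, 0.1194], [0, 0, 0.1194], [0, 0, 0.1194], [0, 0, 0.1194], [0, 0, 0.1194], [0, 0, 0.1194], [0, 0, 0.1194], [0, 0, 0.1194], [0, 0, 0.1194], [0, 0, 0.1194], [0, 0, 0.1194], [0, 0, 0.1194], [0, 0, 0]])

```text
clock: 34.0
position: [0.6232, -0.1792, 0.0874]
ee_rot: [3.141, 0.068, -0.003]
force: [-0.4, 0.2, 0.7]
width: 0.16
gripper_force: 15.0
```

carry_out(claw=[0.8, 0.8, 0.8, 0.8, 0.8, 0.8, 0.8, 0.8, 0.8, 0.8], delta_pos=[[-2.6, 1.5, 0], [-2.6, 1.5, 0], [-2.6, 1.5, 0], [-2.6, 1.5, 0], [-2.6, 1.5, 0], [-2.6, 1.5, 0], [-2.6, 1.5, 0], [-2.6, 1.5, 0], [0, 0, 0], [0, 0, 0]], angular=[[0, 0, 0], [0, 0, 0], [0, 0, 0], [0, 0, 0], [0, 0, 0], [0, 0, 0], [0, 0, 0], [0, 0, 0], [0, 0, 0], [0, 0, 0]])

```text
clock: 35.0
position: [0.4209, -0.309, 0.0882]
ee_rot: [-3.141, -0.073, 0.001]
force: [0.7, 0.1, -0.3]
width: 0.157
gripper_force: 15.0
```

```bash
python3 plan.py 424 -309.4 12 92.6
```

```text
t 35.0 P [ 420.9 -309.    88.2] tilt [-0.0005  0.0002] w 14.5 gf 15.0 F [ 0.7  0.1 -0.3] j [ 0.58  0.44 -0.06  1.97  0.04  0.73 -1.03]
rot az 0.001 then cm [0.3  0.05 7.62]
```

carry_out(claw=[0.8, 0.8, 0.8, 0.8, 0.8, 0.8, 0.8, 0.8, 2.5, 2.5, 2.5, 2.5, 2.5, 2.5, 2.5, 2.5, 2.5, 2.5, 2.5, 2.5], delta_pos=[[0.3, 0.05, 0], [0, 0, 1.8], [0, 0, 1.8], [0, 0, 1.5], [0, 0, 1.2], [0, 0, 0.9], [0, 0, 0.4], [0, 0, 0], [0, 0, 0], [0, 0, 0], [0, 0, 0], [0, 0, -0.5], [0, 0, -2], [0, 0, -3], [0, 0, -3], [0, 0, -3], [0, 3, 0], [0, 3, 0], [0, 3, 0], [0, 3, 0]], angular=[[0, 0, 0], [0, 0, 0], [0, 0, 0], [0, 0, 0], [0, 0, 0], [0, 0, 0], [0, 0, 0], [0, 0, 0], [0, 0, 0], [0, 0, 0], [0, 0, 0], [0, 0, 0], [0, 0, 0], [0, 0, 0], [0, 0, 0], [0, 0, 0], [0, 0, 0], [0, 0, 0], [0, 0, 0], [0, 0, 0]])

```text
clock: 37.0
position: [0.4299, -0.4302, 0.1281]
ee_rot: [3.14, 0.071, 0.001]
force: [0.3, -0.5, 0.6]
width: 0.27
gripper_force: 0.0
```

carry_out(claw=[2.5, 2.5, 2.5, 2.5, 2.5, 2.5], delta_pos=[[0, 3, 0], [0, 3, 0], [0, 3, 0], [0, 3, 0], [0, 3, 0], [0, 0, 0]], angular=[[0, 0, 0], [0, 0, 0], [0, 0, 0], [0, 0, 0], [0, 0, 0], [0, 0, 0]])

```text
clock: 37.6
position: [0.4346, -0.5833, 0.1273]
ee_rot: [3.138, 0.064, -0.002]
force: [0.4, 0.4, -0.2]
width: 0.269
gripper_force: 0.0
```

```bash
python3 -c "
from h import *
p=arm.get_image('scene');cv2.imwrite('pics/s8.png',cv2.resize(p['frame'][110:350,170:400,::-1],None,fx=2.5,fy=2.5,interpolation=cv2.INTER_CUBIC))
p=arm.get_image('top');cv2.imwrite('pics/t8.png',cv2.resize(p['frame'][140:300,120:420,::-1],None,fx=2.6,fy=2.6,interpolation=cv2.INTER_CUBIC))"
```

```text
(no output)
```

View pics/s8.png

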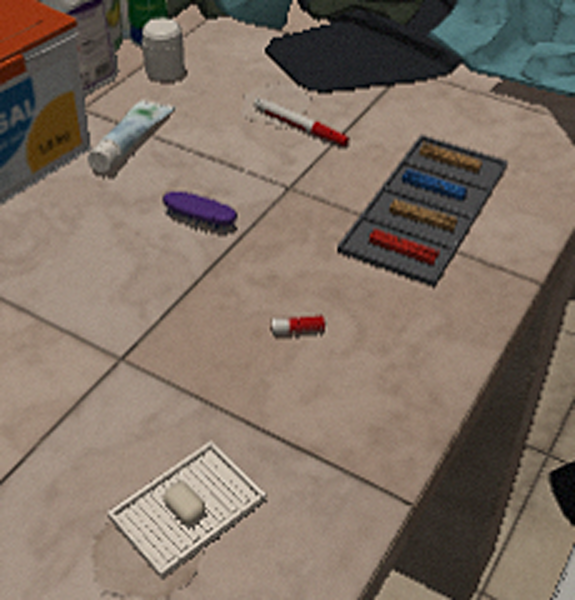

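View pics/t8.png

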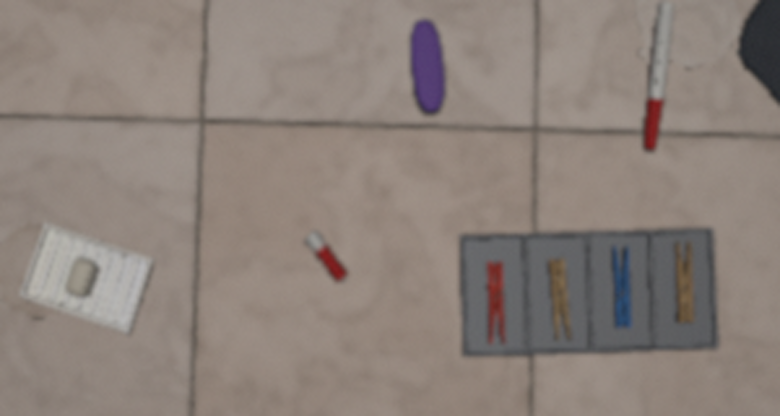

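All four pegs lie flat along their bays (x≈496, 560, 622 and 684 in the top crop). The soap is flat in the dish (83,277), and the marker, battery and brush have not moved.

```bash
python3 -c "
from cell import arm
print(arm.sign_off())"
```

```text
the job is handed in; nothing more can be done
None
```

The job is handed in after about 38 s of robot time: all four pegs lie flat along their own bays, the soap is flat in the white dish, and the marker, battery and nail brush are where they were.

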